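# Tare the bench scale with the screw jar on it

## Robot

A 6-joint arm with a two-finger parallel gripper is mounted at the origin on a cart in front of the work surface, level with it; the furniture and walls round the work are solid. World frame = base frame: x ahead of the robot, y to its left, z up, the work surface at z = 0. Lengths are in mm, angles in rad, forces in N, time in s.
With the tool pointing down it reaches from about 275 to 775 mm from the base axis. Payload 14.6 kg.
Tool frame: the origin (TCP) lies midway between the tips of the shut fingers; the grasp point (between the pads) lies 19 mm behind it; z points along the fingers, y is the line along which they close (so a half turn about z gives the same grasp; the last joint's range is limited). The gripper opens to 85 mm and grips with 20 to 120 N. Pads are 22 mm wide; open, the fingers measure 114 mm over their backs; the gripper's body (76 mm by 85 mm) begins 54 mm behind the grasp point. The pads swing forward as they close: fully open they stand 13 mm farther back than shut.
Start: joints at [0.959, 0.263, -0.048, 1.259, 0, 1.415], TCP at [231.571, 471.172, 231.278] pointing down, gripper open.
Joint ranges: [-2.65, 2.65], [-0.89, 1.7], [-1.18, 1.37], [-2.13, 2.11], [-1.35, 1.29], [-3.14, 3.14]. Speed limits (rad/s): [1.89, 1.89, 2.57, 2.79, 3.14, 3.14].

## Interface

Orientations are given as a rotation vector (axis times angle).
In Python, from plant import r, kinematics, eyes, readout gives the robot as it stands. The module is installed in compiled form; this text tells all that it offers. Calls block until the motion is done:
- r.move_pose(position, orientation): joint-space move of the TCP to a pose.
- r.move_l(position, rotation=None, velocity=150, stop_force=None): straight line of the TCP; rotation=None keeps the orientation; velocity is the mean speed in mm/s. With stop_force (N) it stops when the force on the tool has changed by that much, and returns True; else False.
- r.set_joints(angles): joint-space move.
- r.gripper_to(opening): finger opening in mm; the grip force is fixed at half the most; returns when the fingers have stopped.
- r.wait(seconds).
- kinematics.inverse_kinematics(position, orientation): joint angles nearest the present ones, or None.
- eyes.read_camera(name): name is "scene" or "top" or "wrist"; returns the picture (384x512x3 uint8, red, green, blue); there is no depth.
- eyes.get_calibration(name): a dict with "fx", "fy", "cx", "cy" (pixels), "k1" (the pictures are not rectified: a ray, as slopes to the right and down, at radius r is drawn at 1 + k1 r^2 times it, then the intrinsics apply), "position" and "attitude" of the camera in the world; the wrist camera has in their place "mount" (4x4, takes a point from camera to tool coordinates, whose origin is the TCP and whose axes are the flange's). Camera axes: x right, y up, looking along -z (the intrinsics and any distortion apply to the point x, -y, -z); pixel columns grow to the right and rows downward; lengths in mm; the calibration is good to about 2 mm. A picture is of the moment at which its call begins: read the wrist's pose just before it. get_calibration takes no time and is no camera call.
A pose or a line that the arm cannot do raises r.IKError and nothing moves.
- r.job_done(): hands the job in; it is judged then, once.
Trained networks look in the newest picture that a camera, given by its name, has taken for a name from the list of things; names that differ only in an ending like _2 or _b are one class to them, and where a whole thing is asked for, a point or a joint stands for the part that bears it (a point fixed in the world has none). Each returns a list of dicts, best first, with "conf" (0 to 1); they miss things now and then, are a little off and sometimes report something else, mostly with a low value. They report only what shows in the picture. A call takes as long as a camera call.
- eyes.outline_of(camera, target): "mask" (384x512 bool, what is visible of it) and "box" ([left, top, width, height] in pixels, round what is visible of it).
- eyes.spot_point(camera, target): "xy" ([column, row] in pixels: a listed point, or the origin of a listed thing).
Readings, each from a call of its own:
- readout.read_t(): time.
- readout.read_qpos(): joint angles.
- readout.read_qvel(): joint speeds.
- readout.read_effort(): joint torques, N m.
- readout.read_tool_pos(): TCP position.
- readout.read_eef_rot(): TCP orientation.
- readout.read_wrist_force(): force on the tool from outside, world axes, zero at the start.
- readout.read_torque(): the same for the moment, N m.
- readout.read_finger_gap(): finger opening in mm.
- readout.read_grasp_force(): force on a finger pad.
Only numpy, scipy, OpenCV 4.12 (cv2) and the standard library are available. Lean on these libraries where they do the work, as an engineer would, in place of code of your own. Each camera call takes 0.05 s, during which the arm holds its last target. There are 200 camera calls.

## Task

Take the silver-lidded jar that stands on the bench (not the one on the window sill) and stand it upright in the middle of the scale's steel plate and let go of it. Then press the scale's green tare key from above, firmly enough to feel it bottom and for about half a second, without leaning on it hard, and let it go. Keep off the red key, which switches the scale off.

Things in the scene. Friction and masses are not known exactly. Their poses are not given: they have to be found in the camera images.
- silver_jar_mid (a point): Glass jar of brass-coloured screws with a flat silver tin lid, loose, standing upright on the bench; round, 60 mm across, 98 mm high, 0.3 to 0.5 kg. The point is on its axis, half-way up (49 mm above its foot); z up. It may be gripped across its full width at this height. A shorter jar (84 mm) of dark screws with a red lid stands on the bench at least 120 mm to its left or right (along y): not the one wanted. Nor are the two like jars up on the window sill behind the bench.
- plate_top (a point): Centre of the top face of the scale's square steel weighing plate, 150 x 150 mm, 45 mm above the bench. The white scale (270 x 180 mm, fixed on the bench, turned by up to 17 degrees) carries the plate at its far end and a key panel at its near end; the point's x axis points along the scale away from the keys, y to the left of the scale, z up.
- tare_key: Green membrane key on the scale's panel, at the near right as seen from the robot, 155 mm before and 50 mm to the right of the plate's centre; 30 mm (x) x 36 mm (y). The origin is the centre of its top face, 33 mm above the bench and 3 mm above the panel; axes as the plate's. It goes straight down by 2 mm at most, against a stiff spring (4 N per mm), then stops dead; it registers when pressed with more than 4 N for 0.2 s; aim at 6 to 15 N. More than 30 N damages it.
- power_key: Red membrane key of the same size and height, 100 mm to the left of the green one (centre to centre), to be left alone. The origin is the centre of its top face.

How it is judged:
By the outcome, as a careful person would: the job done as asked, in the order asked, and still so for the second after the job is handed in, with the robot touching nothing.
It also fails if it takes over 48 s, if anything falls off the work surface, if the arm or the gripper's body presses on something with over 40 N, if the wrist force passes 120 N, or if a joint passes its speed limit or range.

## Working session

There is one attempt and no reset: what is moved stays moved. The work goes in short steps, each a Python script; the robot and the scene stay as the last script left them, time stands still between calls to the robot, and variables do not carry over. Pictures are saved under pics/ and viewed, at most 10 in all, crops included, and the job is handed in when it is done.

```bash
mkdir -p pics
cat > h.py <<'E'
import numpy as np, cv2
from scipy.spatial.transform import Rotation as R
from plant import r, kinematics, eyes, readout
def campose(n):
    c=eyes.get_calibration(n)
    if n=="wrist":
        T=np.eye(4);T[:3,:3]=R.from_rotvec(readout.read_eef_rot()).as_matrix();T[:3,3]=readout.read_tool_pos()
        M=T@np.array(c["mount"]); return c,M[:3,:3],M[:3,3]
    A=np.array(c["attitude"],float)
    A=A if A.shape==(3,3) else R.from_rotvec(A).as_matrix()
    return c,A,np.array(c["position"],float)
def onplane(cp,xy,z):
    c,A,p=cp
    K=np.array([[c["fx"],0,c["cx"]],[0,c["fy"],c["cy"]],[0,0,1.]])
    u=cv2.undistortPoints(np.array([[xy]],float),K,np.array([c["k1"],0,0,0.]))[0,0]
    d=A@np.array([u[0],-u[1],-1]); return p+d*(z-p[2])/d[2]
def snap(n,f=None):
    cp=campose(n); im=eyes.read_camera(n)
    if f: cv2.imwrite(f"pics/{f}.png",im[:,:,::-1])
    return cp,im
H={"silver_jar_mid":49,"plate_top":45,"tare_key":33,"power_key":33}
def spots(n,cp,names=H):
    for k in names:
        for s in eyes.spot_point(n,k)[:3]:
            print(n,k,round(s["conf"],2),np.round(s["xy"],1),onplane(cp,s["xy"],H[k]).round(1))
E
python3 - <<'E'
from h import *
for n in("scene","top"):
    print(n,eyes.get_calibration(n))
    cp,im=snap(n,n+"0"); spots(n,cp)
a=np.hstack([cv2.imread("pics/scene0.png"),cv2.imread("pics/top0.png")]);cv2.imwrite("pics/a.png",cv2.resize(a,(800,300),interpolation=cv2.INTER_AREA))
print(readout.read_t(),readout.read_eef_rot(),eyes.get_calibration("wrist"))
E
```

```text
scene {'fx': 353.9765818303519, 'fy': 353.9765818303519, 'cx': 257.5562120909048, 'cy': 191.56225286532123, 'k1': 0.02604330840735427, 'position': array([ 277.22413   , -462.95099718,  675.20480965]), 'attitude': array([ 0.80796703, -0.17675164, -0.41948843])}
scene silver_jar_mid 0.63 [247.9 254.6] [456.9 -27.2  49. ]
scene plate_top 0.81 [314.8 235.4] [619.2 -41.3  45. ]
scene tare_key 0.57 [274.5 287.3] [ 477.  -115.2   33. ]
scene power_key 0.5 [245.8 254.4] [457.5 -13.6  33. ]
top {'fx': 399.58626878602723, 'fy': 399.58626878602723, 'cx': 249.24365233793577, 'cy': 185.85520571752014, 'k1': -0.1325185825075177, 'position': array([447.59045566,  94.30400076, 950.57962054]), 'attitude': array([ 0.06577403, -0.06539149, -1.58506568])}
top silver_jar_mid 0.76 [133.7 210.8] [469.9 358.2  49. ]
top plate_top 0.65 [308.5 137.7] [632.7 -44.5  45. ]
top tare_key 0.75 [339.9 203.4] [ 480.3 -115.    33. ]
top power_key 0.71 [296.3 210.7] [465.3 -13.3  33. ]
0.5 [-7.11258201e-01 -3.05999586e+00  9.24652711e-05] {'fx': 332.3670595509669, 'fy': 332.3670595509669, 'cx': 261.11532319048933, 'cy': 193.82615774562538, 'k1': -0.02145218217455096, 'mount': array([[ 4.90696075e-04,  9.61630691e-01,  2.74346811e-01,
         7.03423565e+01],
       [ 9.99999660e-01, -2.90025111e-04, -7.72011377e-04,
         1.05816609e-01],
       [-6.62822369e-04,  2.74347097e-01, -9.61630507e-01,
        -1.42384964e+02],
       [ 0.00000000e+00,  0.00000000e+00,  0.00000000e+00,
         1.00000000e+00]])}
```

View pics/a.png

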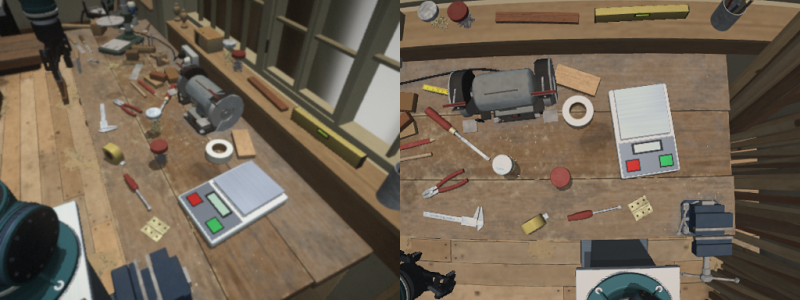

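Silver-lidded jar: top-camera full-res px (134,211), about (470,358) mm. The red-lidded jar is right of it at px (205,227). The scale is at right, with the plate around px (308,138), green key around px (340,203) and red key around px (296,211). The networks' scene-camera hit for the jar (248,255) was false, as it sits on the scale. Next I go above the jar for a wrist look.

```bash
cat >> h.py <<'E'
def rot(th):
    x=np.array([np.cos(th),np.sin(th),0]);z=np.array([0,0,-1.]);
    return R.from_matrix(np.c_[x,np.cross(z,x),z]).as_rotvec()
E
python3 - <<'E'
from h import *
th=np.arctan2(358,470)+np.pi
r.move_pose([470,358,215],rot(th))
print(readout.read_t(),readout.read_qpos().round(2) if hasattr(readout.read_qpos(),'round') else readout.read_qpos())
cp,im=snap("wrist","w0"); spots("wrist",cp,["silver_jar_mid"])
for o in eyes.outline_of("wrist","silver_jar_mid")[:2]: print(o["conf"],o["box"])
E
```

```text
1.8833 [ 0.51  0.38  0.09  1.27  0.   -0.14]
0.89 [222.8, 145.6, 72.6, 71.2]
```

View pics/w0.png

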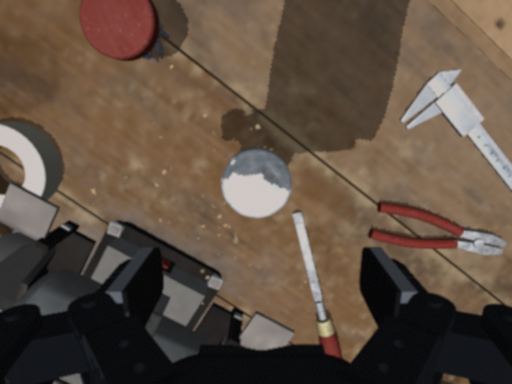

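The silver lid is at px (257,183), about 70 px across. The red jar is at (119,22), and the screwdriver tip at (297,212) is low and outside the finger line. I use the lid centre at z=98.

Run:
```python
from h import *
cp=campose("wrist"); print(readout.read_tool_pos(),readout.read_t())
for xy in([256.5,183],[221.5,183],[291.5,183],[256.5,148],[256.5,218]): print(onplane(cp,xy,98).round(1))
```

```text
[469.52304014 358.45095627 215.15303043] 2.0333
[467.6 353.3  98. ]
[484.6 331.   98. ]
[450.5 375.7  98. ]
[445.1 336.3  98. ]
[491.4 371.4  98. ]
```

Run:
```python
from h import *
x,y=467.6,353.8
r.move_l([x,y,190],velocity=120)
print(r.move_l([x,y,41],velocity=120,stop_force=8))
r.gripper_to(50)
print(readout.read_finger_gap(),readout.read_grasp_force(),readout.read_tool_pos(),readout.read_t())
f0=readout.read_wrist_force()
r.move_l([x,y,70],velocity=80)
print(np.round(readout.read_wrist_force()-f0,1),readout.read_finger_gap(),readout.read_grasp_force())
r.move_l([x,y,200],velocity=200)
r.move_l([430,150,200],velocity=220)
r.move_l([600,-43,200],velocity=220)
print(readout.read_finger_gap(),readout.read_t())
cp,im=snap("wrist","w1"); spots("wrist",cp); print(readout.read_tool_pos(),cp[2])
cp,im=snap("top","t1"); spots("top",cp,["plate_top","tare_key","power_key"])
```

```text
False
59.14026726345862 63.455132246017456 [468.01610649 353.83316033  41.79403681] 4.15
[  0.5   2.6 -12.9] 59.189475953207456 65.2195143699646
58.921303670573266 7.875
wrist silver_jar_mid 0.7 [377.5  70.5] [466.1 -20.8  49. ]
wrist plate_top 0.64 [241.7 195.1] [623. -46.  45.]
wrist tare_key 0.65 [281.4   8.1] [ 474.4 -115.2   33. ]
wrist power_key 0.83 [378.7  70.2] [461.1 -16.8  33. ]
[599.77228636 -42.51740211 200.26759968] [543.5183329  -83.59573166 342.46237223]
top plate_top 0.86 [309.1 138.3] [631.2 -45.9  45. ]
top power_key 0.42 [295.5 210.3] [466.3 -11.5  33. ]
```

View pics/w1.png

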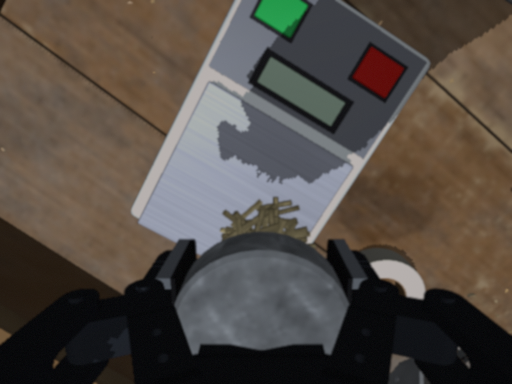

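The jar is held (screws visible through the glass). The plate's near corners are at about (208,83) and (353,160), and its far-right corner is at about (140,222). The green key is at (282,12) and the red one at (378,72). I'll compute the plate centre from these.

Run:
```python
from h import *
cp=campose("wrist")
a,b,c=[onplane(cp,p,45) for p in([208,83],[353,160],[140,222])]
g,k=[onplane(cp,p,33) for p in([282,12],[378.5,71])]
print(a.round(1),b.round(1),c.round(1),np.linalg.norm(a-b),np.linalg.norm(a-c),'centre',((b+c)/2).round(1))
v=(b-a)[:2]; print(np.degrees(np.arctan2(-v[0],v[1]))); v=(k-g)[:2]; yaw=np.arctan2(-v[0],v[1]); print(np.degrees(yaw),np.linalg.norm(v),g,k)
Z=lambda t:np.array([[np.cos(t),-np.sin(t)],[np.sin(t),np.cos(t)]])
print((g+k)[:2]/2+Z(yaw)@[155,0])
```

```text
[ 560.9 -128.6   45. ] [535.7  13.8  45. ] [ 704.2 -108.2   45. ] 144.59666815185008 144.7059970005572 centre [619.9 -47.2  45. ]
10.032862493802638
8.683813427422239 97.66890161171996 [ 476.97089067 -113.58771602   33.        ] [462.22468795 -17.03843406  33.        ]
[622.82095919 -41.91093389]
```

Run:
```python
from h import *
x,y=624,-45
r.move_l([x,y,120],velocity=150)
r.wait(.2)
print(r.move_l([x,y,80],velocity=20,stop_force=5),readout.read_tool_pos(),readout.read_wrist_force())
r.gripper_to(85)
r.move_l([x,y,215],velocity=120)
r.gripper_to(0)
r.move_l([460,-105,180],velocity=200)
print(readout.read_t(),readout.read_tool_pos())
cp,im=snap("wrist","w2"); spots("wrist",cp,["plate_top","tare_key","power_key"])
for k in("tare_key","power_key"):
    for o in eyes.outline_of("wrist",k)[:1]:
        rr,cc=np.nonzero(o["mask"]); print(k,o["conf"],o["box"],onplane(cp,[cc.mean(),rr.mean()],33).round(1))
```

```text
True [624.02808472 -45.0356765   86.81524552] [-0.79062489 -0.25786     7.42926981]
14.1333 [ 460.88860108 -104.98800854  180.21564621]
wrist tare_key 0.69 [241.  186.2] [ 475.8 -115.2   33. ]
wrist power_key 0.85 [331.4 238.1] [464.8 -17.5  33. ]
tare_key 0.64 [219.6, 163.2, 48.7, 41.0] [ 474.3 -114.9   33. ]
power_key 0.91 [309.1, 214.3, 48.7, 46.0] [461.9 -16.9  33. ]
```

View pics/w2.png

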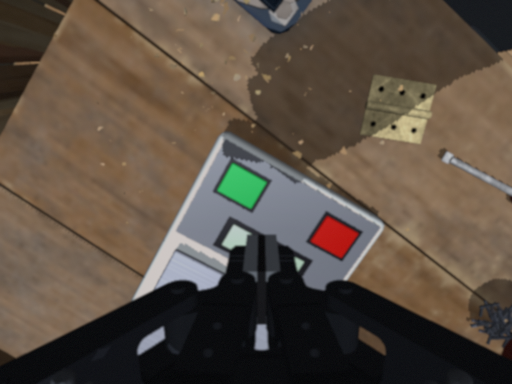

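The green key is at (243,186), about (475,-115) mm, and the red one at (333,236). Pressing now with shut fingers.

Run:
```python
from h import *
x,y=475.5,-115
r.move_l([x,y,60],velocity=150)
r.move_l([x,y,38],velocity=60); r.wait(.3)
f0=readout.read_wrist_force()[2]; F=lambda:round(readout.read_wrist_force()[2]-f0,1)
t0=readout.read_t()
s=r.move_l([x,y,28],velocity=6,stop_force=9.5)
print(s,F(),readout.read_tool_pos(),readout.read_t()-t0)
for i in range(5):
    r.wait(.1); print(F(),readout.read_tool_pos()[2])
r.move_l([x,y,45],velocity=40)
r.move_l([x,y,180],velocity=180)
r.move_l([420,-20,230],velocity=200)
print(readout.read_t(),F())
cp,im=snap("scene","s2"); 
for o in eyes.outline_of("scene","silver_jar_mid")[:2]: print(o["conf"],o["box"])
cp,im=snap("top","t2")
a=np.hstack([cv2.imread("pics/s2.png")[120:360,150:450],cv2.imread("pics/t2.png")[50:290,180:480]]);cv2.imwrite("pics/b.png",a)
```

```text
True 7.8 [ 475.51974854 -115.0195187    31.05456234] 1.1333999999999982
7.5 31.03388931988657
7.6 31.027128431033418
6.6 31.0219707424032
7.1 31.03488486880076
7.6 31.02620821951398
20.0083 -0.5
0.86 [309.7, 195.9, 24.5, 39.4]
0.46 [241.1, 248.5, 16.9, 12.6]
```

View pics/b.png

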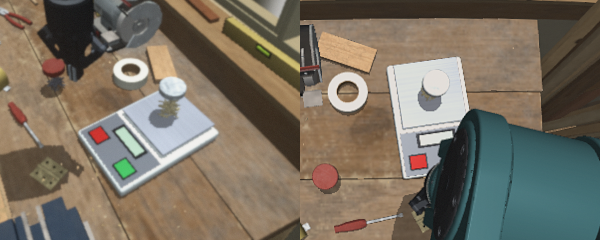

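The jar stands upright on the plate: lid at crop (172,87) in the scene view and (436,82) in the top view. I'll check its centring against the plate in the same top picture.

Run:
```python
from h import *
cp=campose("top"); o=lambda p,z:onplane(cp,[p[0]-300+180,p[1]+50],z).round(1)
print("lid",o([436,82],143)); print("plate corners",o([391,68],45),o([460,57],45),o([470,117],45))
```

```text
lid [624.5 -45.5 143. ]
plate corners [680.2  41.1  45. ] [ 705.2 -121.3   45. ] [ 563.2 -138.8   45. ]
```

Run:
```python
import cv2
t=cv2.imread("pics/t2.png")[90:220,250:370]; cv2.imwrite("pics/c.png",cv2.resize(t,None,fx=4.5,fy=4.5,interpolation=cv2.INTER_CUBIC))
```

```text
(no output)
```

View pics/c.png

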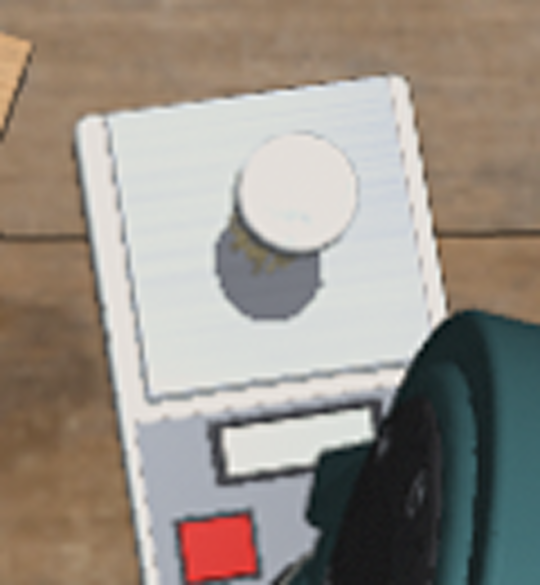

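The plate centre, midway between its crop corners (105,115), (390,78) and (150,402), comes to about (621,-47) mm. The jar is at (624,-45), so it is centred within about 5 mm. The press held about 7.5 N for about 0.5 s with full 2 mm travel. Handing in.

```bash
python3 -c "
from h import *
print(r.job_done(),readout.read_t())"
```

```text
the job is handed in; nothing more can be done
the job is handed in; nothing more can be done
```

The silver-lidded jar stands upright within about 5 mm of the plate's centre; I then pressed the green tare key at about 7.5 N for half a second (about 2 mm down, so at or just short of its stop), kept off the red key, and handed the job in at about 20 s.

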